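Proof-pull with the bench spring gauge

ROBOT

A 6-joint arm with a two-finger parallel gripper is mounted at the origin on a cart in front of the work surface, level with it; the furniture and walls round the work are solid. World frame = base frame: x ahead of the robot, y to its left, z up, the work surface at z = 0. Lengths are in m, angles in rad, forces in N, time in s.
With the tool pointing down it reaches from about 0.425 to 0.95 m from the base axis. Payload 3.5 kg.
Tool frame: the origin (TCP) lies at the very end of the fingers, on their centre line; the grasp point (between the pads) lies 19 mm behind it; z points along the fingers, y is the line along which they close (so a half turn about z gives the same grasp; the last joint's range is limited). The gripper opens to 85 mm and grips with 20 to 120 N. Pads are 22 mm wide; open, the fingers measure 114 mm over their backs; the gripper's body (76 mm by 85 mm) begins 54 mm behind the grasp point. The pads swing forward as they close: fully open they stand 13 mm farther back than shut.
Start: joints at [-0.15, 0.286, 1.577, -0, 1.279, -0.15], TCP at [0.675, 0, 0.231] pointing down, gripper open.
Joint ranges: [-2.77, 2.77], [-0.9, 2.22], [0.21, 2.48], [-1.53, 4.67], [0.24, 2.81], [-2.84, 2.84]. Speed limits (rad/s): [2.79, 2.79, 3.14, 3.14, 3.14, 3.14].

INTERFACE

Orientations are given as a unit quaternion [x, y, z, w].
In Python, from plant import ctrl gives the robot as it stands.
- The arm moves only by the tool carry_out, never from a script. Its argument "deltas" is one flat list of numbers, 6 for each row, row after row: the shift along the tool's x, y, z in m, then the turn, a rotation vector about the tool's x, y, z in rad. A call has 1 to 5 rows; each row is the pose to reach, as a shift and turn from the pose commanded when the call began, along the tool's axes at that moment; what a row does not reach only later rows make up. A row lasts 1/8 s, in which the tool goes at most 62.5 mm and 10.7 degrees, less where a joint would pass 70% of its speed; a pose out of reach is approached as far as the arm can. A call with a gripper value outside its range is refused whole. "grip" is the opening in per cent of the stroke, from 0 (shut) to 100 (fully open), set as the call begins (left out, the last holds). The fingers move at their own pace and stop on an object; "grip_force" is the grip in N (left out, the last holds). Time passes only in rows, so rows that repeat a pose let the fingers close. It gives the time, the measured TCP pose, the force, the opening and the grip force at its end, in the units of the state.
- ctrl.get_state(): the state, without advancing time (a new reading comes with each control period).
- ctrl.read_camera(name): name is "scene" or "side" or "wrist"; returns (picture, depth): 480x640x3 uint8, red, green, blue; 480x640 float32, m along the optical axis (not along the pixel's ray), 0 where there is no reading.
- ctrl.camera_model(name): a dict with "intrinsics" (3x3 intrinsics, pixels), "k1" (the pictures are not rectified: a ray, as slopes to the right and down, at radius r is drawn at 1 + k1 r^2 times it, then the intrinsics apply), "extrinsics" (4x4, takes a point from world to camera coordinates); the wrist camera has in their place "hand_eye" (4x4, takes a point from camera to tool coordinates, whose origin is the TCP and whose axes are the flange's). Camera axes: x right, y down, z forward; pixel columns grow to the right and rows downward; lengths in m; the calibration is good to about 2 mm. A picture is of the moment at which its call begins: read the wrist's pose just before it. camera_model takes no time and is no camera call.
- ctrl.sign_off(): hands the job in; it is judged then, once.
Trained networks look in the newest picture that a camera, given by its name, has taken for a name from the list of things; names that differ only in an ending like _2 or _b are one class to them, and where a whole thing is asked for, a point or a joint stands for the part that bears it (a point fixed in the world has none). Each returns a list of dicts, best first, with "score" (0 to 1); they miss things now and then, are a little off and sometimes report something else, mostly with a low value. They report only what shows in the picture. A call takes as long as a camera call.
- ctrl.find_in(camera, query): "uv" ([column, row] in pixels, amid what is visible of it).
The state is a dict: "time": time; "qpos": joint angles; "dq": joint speeds; "joint_efforts": joint torques, N m; "eef_pos": TCP position; "tcp_rot": TCP orientation; "contact_force": force on the tool from outside, world axes, zero at the start; "wrist_torque": the same for the moment, N m; "opening": opening from 0.0 (shut) to 1.0 (fully open); "finger_force": force on a finger pad.
Only numpy, scipy, OpenCV 4.12 (cv2) and the standard library are available. Lean on these libraries where they do the work, as an engineer would, in place of code of your own. Each camera call takes 0.05 s, during which the arm holds its last target. There are 200 camera calls.

TASK

Pull-test the swivel post with the spring gauge that hangs on it: swing the gauge about the post into line with the stand's scribed centre line, then take its black pull tab and draw it straight out until the pointer stands in the notch of the index saddle, and keep it there for a good second without ever pulling past the saddle. Then ease the tab all the way home without letting it snap back, let go, and leave the gauge in line; leave the tape roll, the jar and the cutters alone.

Things in the scene. Friction and masses are not known exactly. Their poses are not given: they have to be found in the camera images.
- stand: heavy fixed grey base plate 250 x 130 mm, top 10 mm above the bench; origin at the centre of its underside; its x axis is the test line (a dark line is scribed along it), -x the pull direction, towards the robot. The gauge swivels on an upright 10 mm steel post at x = +90, y = 0 mm. Two 8 mm uprights at x = +115, y = +-52 mm carry a wire guard over the gauge
- swivel (a joint): angle of the gauge about the post, rad; 0 = in line with the stand's x axis, positive = tab swung to the robot's left (stand's +y); stays where it is left (light friction), free from -0.15 to 0.6
- tab (a point): centre of the black ribbed pull tab at the gauge's outer end: an upright plate 40 mm long (along the gauge), 10 mm thick, 30 mm high, grasped across its 10 mm; 185 mm (plus free play and draw) from the post, 55 mm above the bench, on an 8 mm rod from the 22 mm thick barrel. Its x axis runs along the gauge towards the post, y across, z up
- drawbar (a joint): how far tab, rod and pointer are drawn out of the barrel, m; 0 = home, end stop 0.074. A spring pulls it home: 2.4 N at home plus 160 N per m, 0.4 N friction. Before the spring stretches, the barrel's slotted tail has 0 to 12 mm of free play on the swivel (differs each time, about 1 N of friction), felt as a step in force when used up
- pointer (a point): steel pointer, 3 mm long, that sticks up through the slot on top of the barrel and moves with the tab; point on it 18 mm above the gauge's axis
- saddle (a point): centre of the notch of the index saddle, a dark steel clip 8 mm long straddling the barrel, two cheeks 10 mm high either side of the slot; its distance ahead of the pointer (30 to 48 mm at the start) is the draw wanted. Axes as the tab's: pointer x minus saddle x, along the gauge, is 0 in the notch, positive before it. It is stiff and stays where it was set
- insulating_tape: roll of black tape, 56 mm across, 19 mm high, lying to the right of the stand; origin at the centre of its underside; leave alone
- flux_jar: small round jar, 50 mm across, 26 mm high, to the left of the stand; origin at the centre of its underside; leave alone
- side_cutters: side cutters with red handles, 50 x 129 x 12 mm, lying in front to the right; origin at the centre of the underside; leave alone
- guard (a point): middle of the wire guard's outermost arc, 200 mm above the bench. Dark 6 mm wires in arcs of radius 60, 110, 160 and 215 mm about the post, 0.66 rad either side of the line, joined by radial wires. The tab at home lies inside the outer arc, so the hand must come in under it, tilted about 35 degrees (fingers pointing down and away from the robot along the gauge)

How it is judged:
On the way, in this order (a step that is already met when the one before it is completed fails the run):
1. the gauge is swung into line with the stand (within 0.07 rad) (value of joint swivel between -0.07 and 0.07 rad), for 0.2 s.
2. the tab is drawn out so that the pointer stands in the saddle's notch (within 4 mm along the gauge), the gauge in line within 0.09 rad (x of pointer in the frame of saddle between -0.004 and 0.004 m and value of joint swivel between -0.09 and 0.09 rad and value of joint drawbar above 0.024 m), for 1 s.
At the end, for the whole second after the job is handed in: the tab is fully home (within 3 mm) and released, the gauge in line with the stand within 0.09 rad, tape roll, jar and cutters at rest (value of joint drawbar below 0.003 m and value of joint swivel between -0.09 and 0.09 rad and linear speed of each of insulating_tape, flux_jar, side_cutters below 0.02 m/s); the robot touches nothing.
It fails at once if the pointer is pulled more than 9 mm past the middle of the saddle (x of pointer in the frame of saddle below -0.009 m).
It fails at once if the tab snaps back (faster than 0.25 m/s) (velocity of joint drawbar below -0.25 m/s).
It fails at once if tape roll, jar or cutters moved by more than 15 mm (distance of any of insulating_tape, flux_jar, side_cutters from where it was at the start of the episode above 0.015 m).
It also fails if it takes over 42 s, if anything falls off the work surface, if the arm or the gripper's body presses on something with over 40 N, if the wrist force passes 120 N, or if a joint passes its speed limit or range.

## Working session

There is one attempt and no reset: what is moved stays moved. The work goes in short steps, Python scripts to look and compute and a tool call to move; the robot and the scene stay as the last step left them, time stands still between calls to the robot, and variables do not carry over. Pictures are saved under pics/ and viewed, at most 13 in all, crops included, and the job is handed in when it is done.

Besides the shell and the picture viewer there is one more tool, called after "Call:" by a JSON object that holds its "api" and its "payload", one argument or row to a line. carry_out: Moves the arm, as the interface text tells. Its arguments: {"type":"object","properties":{"deltas":{"type":"array"},"grip":{"type":"number"},"grip_force":{"type":"number"}},"required":["deltas"]}

```bash
ls; mkdir -p pics; cat > h.py <<'E'
import numpy as np, cv2
from scipy.spatial.transform import Rotation as R
from plant import ctrl
def T_wc(name,st=None):
    m=ctrl.camera_model(name)
    if 'extrinsics' in m: return m,np.linalg.inv(np.array(m['extrinsics']))
    st=st or ctrl.get_state()
    T=np.eye(4);T[:3,:3]=R.from_quat(st['tcp_rot']).as_matrix();T[:3,3]=st['eef_pos']
    return m,T@np.array(m['hand_eye'])
def ray(m,uv):
    K=np.array(m['intrinsics']); x=np.array([(uv[0]-K[0,2])/K[0,0],(uv[1]-K[1,2])/K[1,1]])
    s=x.copy()
    for _ in range(20): s=x/(1+m['k1']*(s@s))
    return np.array([s[0],s[1],1])
def px2w(name,uv,depth=None,z=None,st=None):
    m,T=T_wc(name,st); r=ray(m,uv)
    if z is not None:
        d=T[:3,:3]@r; return T[:3,3]+d*(z-T[2,3])/d[2]
    u,v=int(round(uv[0])),int(round(uv[1]))
    p=depth[max(v-2,0):v+3,max(u-2,0):u+3]; p=p[p>0]
    return T[:3,:3]@(r*np.median(p))+T[:3,3] if p.size else None
def w2px(name,P,st=None):
    m,T=T_wc(name,st); c=np.linalg.inv(T)@np.append(P,1); s=c[:2]/c[2]
    s=s*(1+m['k1']*(s@s)); K=np.array(m['intrinsics']); return K[:2,:2]@s+K[:2,2]
def save(im,n): cv2.imwrite('pics/'+n,im[:,:,::-1])
E
python3 - <<'E'
from h import *
print(ctrl.get_state())
for c in ['scene','side']:
    im,d=ctrl.read_camera(c); save(im,c+'0.png'); np.save(c+'_d.npy',d)
    print(c,T_wc(c)[1][:3,3].round(3))
    for q in ['stand','tab','pointer','saddle','swivel','guard']:
        for f in ctrl.find_in(c,q)[:2]:
            p=px2w(c,f['uv'],d); print(c,q,round(f['score'],2),np.round(f['uv']),None if p is None else p.round(3))
E
```

```text
pics
{'time': 0.0, 'qpos': array([-1.49979759e-01,  2.87182049e-01,  1.57818535e+00,  4.34551937e-05,
        1.27859148e+00, -1.49988330e-01]), 'dq': array([ 0.00041959, -0.00081086, -0.00037587,  0.00164443,  0.00110427,
       -0.00106685]), 'joint_efforts': array([-1.79628755e-04, -4.05981302e+01, -2.92628127e+01, -1.54224781e-04,
        5.81841552e-03,  3.74769741e-06]), 'eef_pos': array([6.74342963e-01, 1.53034851e-04, 2.29931729e-01]), 'tcp_rot': array([ 7.07107699e-01,  7.07104873e-01, -6.85450927e-04, -9.64544918e-04]), 'contact_force': array([-0.30470462, -0.64726545, -0.18839621]), 'wrist_torque': array([-0.04156664, -0.03235004,  0.01902128]), 'finger_force': 0.0, 'opening': 0.9959264470313053}
scene [0.315 0.651 0.899]
scene stand 0.63 [264. 293.] [0.691 0.187 0.01 ]
scene tab 0.54 [288. 327.] [0.589 0.259 0.066]
scene pointer 0.77 [286. 327.] [0.596 0.259 0.061]
scene saddle 0.39 [256. 288.] [0.683 0.216 0.072]
scene guard 0.86 [269. 293.] [0.683 0.182 0.009]
scene guard 0.4 [213. 339.] [0.717 0.327 0.024]
side [0.083 0.92  0.626]
side stand 0.59 [261. 309.] [0.657 0.234 0.066]
side tab 0.64 [286. 330.] [0.585 0.261 0.063]
side pointer 0.67 [285. 330.] [0.587 0.259 0.061]
side saddle 0.7 [249. 305.] [0.679 0.239 0.069]
side swivel 0.68 [262. 312.] [0.652 0.239 0.063]
side guard 0.82 [262. 311.] [0.652 0.237 0.064]
```

```bash
python3 - <<'E'
import cv2,numpy as np
a=cv2.imread('pics/scene0.png');b=cv2.imread('pics/side0.png')
a=cv2.resize(a[200:410,130:410],None,fx=2.1,fy=2.1,interpolation=cv2.INTER_CUBIC)
b=cv2.resize(b[230:400,150:380],None,fx=2.6,fy=2.6,interpolation=cv2.INTER_CUBIC)
cv2.imwrite('pics/a.png',a);cv2.imwrite('pics/b.png',b)
E
```

```text
(no output)
```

View pics/a.png

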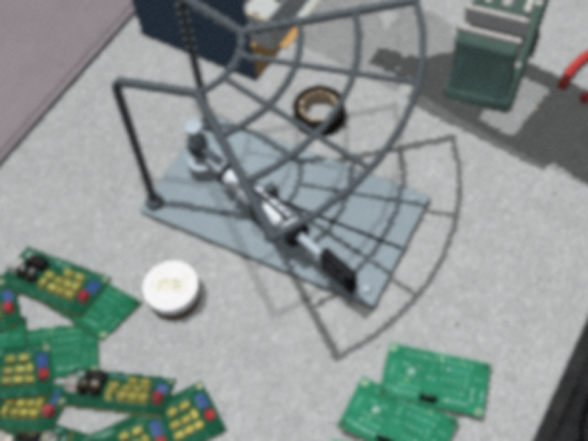

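View pics/b.png

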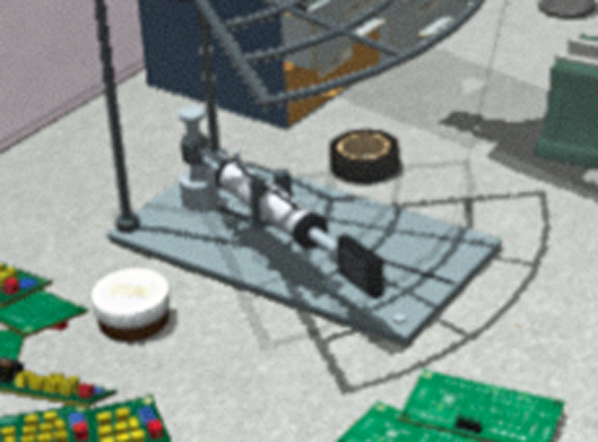

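I see the stand (front corner near side px (306,360)), the gauge swung to the left of the scribed line, saddle midway on the barrel, tab black at side px (289,332), jar left, tape right.

```bash
python3 - <<'E'
from h import *
for c,l in [('side',[(191.5,321.2),(306,360.5),(342.3,322)]),('scene',[(198,300.5),(307,344.5),(335,296)])]:
    P=[px2w(c,u,z=.01) for u in l]; print(c,[p[:2].round(3) for p in P], [round(np.linalg.norm(P[i+1]-P[i]),3) for i in (0,1)], [np.arctan2(*(P[0]-P[1])[[1,0]]).round(3),(np.arctan2(*(P[1]-P[2])[[1,0]])-np.pi/2).round(3)])
    a=(P[0]-P[1]);b=P[1]-P[2]; print('centre',((P[0]+P[2])/2).round(3))
    print(ctrl.camera_model(c)['intrinsics'])
# point cloud plate fit
allp=[]
for c in ['scene','side']:
    d=np.load(c+'_d.npy'); m,T=T_wc(c); K=np.array(m['intrinsics'])
    v,u=np.mgrid[0:480,0:640]; pts=np.stack([u,v],-1).reshape(-1,1,2).astype(float)
    n=cv2.undistortPoints(pts,K,np.array([m['k1'],0,0,0.])).reshape(480,640,2)
    w=(np.dstack([n,np.ones((480,640))])*d[...,None])@T[:3,:3].T+T[:3,3]
    np.save(c+'_w.npy',w)
    k=(d>0)&(w[...,0]>.5)&(w[...,0]<1.)&(abs(w[...,1]-.2)<.25)
    print(c,np.histogram(w[k][:,2],np.arange(-.01,.09,.005)))
    g=k&(w[...,2]>.042)&(w[...,2]<.1); P=w[g]
    print(len(P),P.min(0).round(3),P.max(0).round(3))
E
```

```text
side [array([0.797, 0.267]), array([0.553, 0.254]), array([0.561, 0.124])] [np.float64(0.244), np.float64(0.129)] [np.float64(0.057), np.float64(0.061)]
centre [0.679 0.196 0.01 ]
[[612.25248695   0.         321.84436026]
 [  0.         612.25248695 239.29157895]
 [  0.           0.           1.        ]]
scene [array([0.801, 0.263]), array([0.558, 0.25 ]), array([0.558, 0.128])] [np.float64(0.243), np.float64(0.122)] [np.float64(0.053), np.float64(0.004)]
centre [0.679 0.196 0.01 ]
[[521.70388076   0.         315.81965823]
 [  0.         521.70388076 236.5533131 ]
 [  0.           0.           1.        ]]
scene (array([  220, 16059, 12742,  3872,  3880,  1497,  1198,  1510,  1363,
         962,   329,   181,   225,   314,   569,   751,   257,   187,
         126]), array([-0.01 , -0.005,  0.   ,  0.005,  0.01 ,  0.015,  0.02 ,  0.025,
        0.03 ,  0.035,  0.04 ,  0.045,  0.05 ,  0.055,  0.06 ,  0.065,
        0.07 ,  0.075,  0.08 ,  0.085]))
3140 [ 0.545 -0.05   0.042] [0.941 0.45  0.1  ]
side (array([   36, 12409, 10778,  2857,  3933,  1477,  1083,  1143,  1253,
         984,   420,   332,   323,   459,   557,   610,   311,   220,
         171]), array([-0.01 , -0.005,  0.   ,  0.005,  0.01 ,  0.015,  0.02 ,  0.025,
        0.03 ,  0.035,  0.04 ,  0.045,  0.05 ,  0.055,  0.06 ,  0.065,
        0.07 ,  0.075,  0.08 ,  0.085]))
3719 [ 0.542 -0.05   0.042] [0.942 0.45  0.1  ]
```

```bash
cat >> h.py <<'E'
def Rt(psi,tilt=35,s=1):
    t=np.radians(tilt); g=np.array([np.cos(psi),np.sin(psi),0])
    z=np.sin(t)*g-np.array([0,0,np.cos(t)]); y=s*np.array([-g[1],g[0],0]); return np.stack([np.cross(y,z),y,z],1)
def rel(P,Rm,st=None):
    "delta from the measured pose to TCP pose P,Rm"
    st=st or ctrl.get_state(); R0=R.from_quat(st['tcp_rot']).as_matrix()
    return np.r_[R0.T@(np.array(P)-st['eef_pos']),R.from_matrix(R0.T@Rm).as_rotvec()].round(4)
E
python3 - <<'E'
from h import *
print(np.array(ctrl.camera_model('wrist')['hand_eye']).round(3))
for s in (1,-1): print(s,rel([.46,.1,.24],Rt(-.32,35,s)))
for c,z in (('side',.055),('scene',.055)):
    print([px2w(c,f['uv'],z=z).round(3) for f in ctrl.find_in(c,'tab')[:1]])
# gauge axis line from point clouds (z 0.06-.085)
o=np.array([.679,.196])
for c in ['scene','side']:
    w=np.load(c+'_w.npy').reshape(-1,3); k=(w[:,2]>.055)&(w[:,2]<.085)&(w[:,0]>.555)&(w[:,0]<.8)&(abs(w[:,1]-.23)<.06)
    l=cv2.fitLine(w[k][:,:2].astype(np.float32),cv2.DIST_HUBER,0,.01,.01).ravel(); print(c,k.sum(),l.round(3),np.arctan(l[1]/l[0]).round(3))
    for x in np.arange(.57,.79,.02):
        q=k&(abs(w[:,0]-x)<.01); print(round(x,2),q.sum(),w[q].mean(0).round(3) if q.sum() else '')
E
```

```text
[[ 0.    -0.954 -0.299  0.076]
 [ 1.     0.001 -0.001  0.   ]
 [ 0.001 -0.299  0.954 -0.143]
 [ 0.     0.     0.     1.   ]]
1 [ 0.1    -0.215  -0.0086 -0.3813 -0.528  -1.2096]
-1 [ 0.1    -0.215  -0.0086 -0.5749  0.4151  1.8238]
[array([0.592, 0.252, 0.055])]
[array([0.593, 0.254, 0.055])]
scene 807 [ 0.954 -0.301  0.667  0.233] -0.305
0.57 57 [0.573 0.261 0.066]
0.59 79 [0.59  0.257 0.067]
0.61 49 [0.608 0.252 0.062]
0.63 69 [0.632 0.243 0.06 ]
0.65 75 [0.652 0.237 0.064]
0.67 121 [0.671 0.227 0.066]
0.69 60 [0.688 0.224 0.065]
0.71 45 [0.711 0.225 0.062]
0.73 61 [0.729 0.217 0.062]
0.75 54 [0.748 0.207 0.059]
0.77 94 [0.77  0.2   0.069]
0.79 43 [0.793 0.247 0.069]
side 1044 [ 0.961 -0.277  0.658  0.236] -0.281
0.57 93 [0.572 0.261 0.064]
0.59 83 [0.589 0.257 0.066]
0.61 48 [0.608 0.251 0.06 ]
0.63 97 [0.633 0.241 0.061]
0.65 86 [0.651 0.239 0.063]
0.67 178 [0.672 0.229 0.066]
0.69 62 [0.686 0.231 0.065]
0.71 101 [0.71  0.22  0.064]
0.73 58 [0.728 0.215 0.061]
0.75 45 [0.749 0.206 0.059]
0.77 126 [0.769 0.2   0.069]
0.79 67 [0.794 0.251 0.071]
```

Call:
{"api": "carry_out", "payload": {
  "deltas": [0,-0.06,0,0,0,0,0,-0.12,0,0,0,-0.15,0.02,-0.17,0,-0.05,-0.07,-0.3,0.05,-0.2,0,-0.1,-0.13,-0.45,0.08,-0.215,0,-0.15,-0.2,-0.6]
}}

```text
time: 1.42
eef_pos: [0.4587, 0.0805, 0.2317]
tcp_rot: [0.46, 0.879, -0.017, 0.123]
contact_force: [0.8, 1.0, 0.2]
opening: 1.002
finger_force: 0.0
```

```bash
python3 - <<'E'
from h import *
st=ctrl.get_state(); print(st['time'],st['eef_pos'],st['qpos'].round(2))
Rm=Rt(-.305); G=np.array([.587,.257,.055]); z=Rm[:,2]
print('A',G+z*.019-z*.13, rel(G+z*.019-z*.13,Rm))
E
```

```text
1.425 [0.4587309  0.0805145  0.23168639] [ 0.04 -0.29  2.17 -0.17  1.07 -0.5 ]
A [0.52627144 0.27611876 0.14592588] [ 0.1404  0.1605  0.0686 -0.1941 -0.3347 -0.6275]
```

Call:
{"api": "carry_out", "payload": {
  "deltas": [0.02,0.035,0.03,-0.04,-0.07,-0.13,0.05,0.07,0.06,-0.08,-0.13,-0.25,0.08,0.105,0.068,-0.12,-0.2,-0.38,0.11,0.135,0.069,-0.16,-0.27,-0.5,0.14,0.16,0.069,-0.194,-0.335,-0.628]
}}

```text
time: 2.05
eef_pos: [0.5281, 0.2766, 0.1453]
tcp_rot: [0.144, 0.943, -0.046, 0.297]
contact_force: [1.2, -1.2, -0.4]
opening: 1.003
finger_force: 0.0
```

```bash
python3 - <<'E'
from h import *
st=ctrl.get_state(); print(st['time'],st['eef_pos'],st['qpos'].round(2))
im,d=ctrl.read_camera('wrist'); save(im,'w1.png'); 
for q in ['tab','saddle','pointer']:
    for f in ctrl.find_in('wrist',q)[:2]:
        p=px2w('wrist',f['uv'],d,st=st); print(q,round(f['score'],2),np.round(f['uv']),p, 'tab plane',px2w('wrist',f['uv'],z=.055,st=st))
Rm=Rt(-.305); G=np.array([.587,.257,.055]); z=Rm[:,2]
print('expected tab px',w2px('wrist',G,st))
print(rel(G+z*.019,Rm))
E
```

```text
2.05 [0.52809803 0.27660441 0.14530328] [ 0.48  0.07  2.09 -0.72  0.66 -0.28]
tab 0.75 [320. 238.] [0.57412834 0.25872426 0.07073142] tab plane [0.59361093 0.25227372 0.055     ]
saddle 0.72 [314. 308.] [0.67519724 0.21976268 0.0713793 ] tab plane [0.70679225 0.20869116 0.055     ]
pointer 0.71 [319. 238.] [0.57391686 0.25812887 0.0708396 ] tab plane [0.59352489 0.25156529 0.055     ]
expected tab px [323.42061262 232.23941657]
[ 1.000e-04  7.000e-04  1.285e-01 -1.900e-03 -4.000e-03 -2.400e-03]
```

View pics/w1.png

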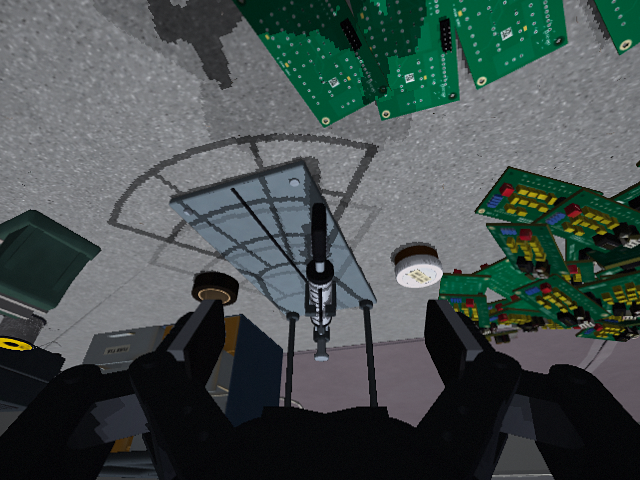

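Wrist view: tab at (319,235) dead ahead, saddle at (318,300), scribed line running (235,190)–(308,285); fingers clear both sides.

Call:
{"api": "carry_out", "payload": {
  "deltas": [0,0,0.04,0,0,0,0,0,0.08,0,0,0,0,0,0.11,0,0,0,0,0,0.128,0,0,0,0,0,0.128,0,0,0]
}}

```text
time: 2.88
eef_pos: [0.5979, 0.2507, 0.0395]
tcp_rot: [0.148, 0.943, -0.047, 0.295]
contact_force: [-0.2, 0.9, 0.6]
opening: 1.003
finger_force: 0.0
```

Call:
{"api": "carry_out", "payload": {
  "deltas": [0,0,0,0,0,0,0,0,0,0,0,0,0,0,0,0,0,0,0,0,0,0,0,0,0,0,0,0,0,0],
  "grip": 0,
  "grip_force": 40
}}

```text
time: 3.5
eef_pos: [0.5973, 0.2526, 0.0404]
tcp_rot: [0.147, 0.943, -0.046, 0.296]
contact_force: [-1.5, 0.3, 0.1]
opening: 0.109
finger_force: 52.0
```

```bash
python3 - <<'E'
from h import *
st=ctrl.get_state(); print({k:np.round(st[k],3) for k in ('time','eef_pos','contact_force','wrist_torque','opening','finger_force')})
im,d=ctrl.read_camera('wrist'); save(im,'w2.png')
E
```

```text
{'time': np.float64(3.5), 'eef_pos': array([0.597, 0.253, 0.04 ]), 'contact_force': array([-1.466,  0.331,  0.109]), 'wrist_torque': array([-0.053,  0.295, -0.253]), 'opening': np.float64(0.109), 'finger_force': np.float64(52.01)}
```

View pics/w2.png

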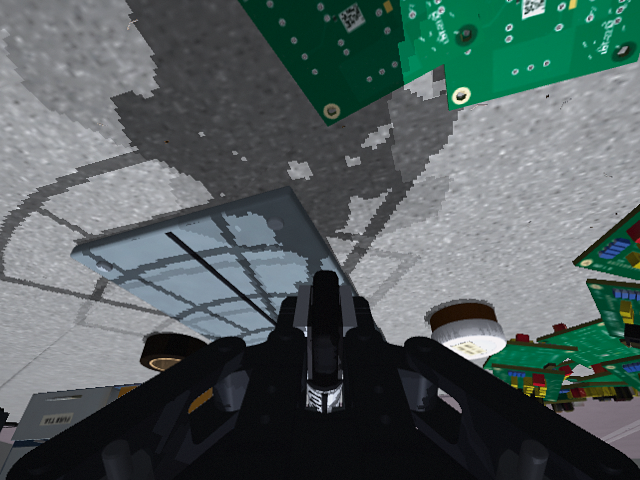

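The tab is held between the pads (tab at (325,290)), barrel end visible at (325,395). Now zoom on the earlier wrist picture for pointer and saddle.

```bash
python3 - <<'E'
from h import *
im=cv2.imread('pics/w1.png')[195:370,275:365]
b=cv2.imread('pics/side0.png')[265:350,210:310]
s=cv2.imread('pics/scene0.png')[250:350,205:315]
f=lambda i,k:cv2.resize(i,None,fx=k,fy=k,interpolation=cv2.INTER_CUBIC)
A=f(im,3.4);B=f(b,3.4);S=f(s,3)
out=np.zeros((600,800,3),np.uint8); out[:A.shape[0],:A.shape[1]]=A; out[:B.shape[0],320:320+B.shape[1]]=B; out[295:295+S.shape[0],320:320+S.shape[1]]=S
cv2.imwrite('pics/z.png',out)
for p in [(168,234),(275,322)]: print(px2w('wrist',p,z=.01))
E
```

```text
[0.56260983 0.18339951 0.01      ]
[0.67239726 0.19093515 0.01      ]
```

View pics/z.png

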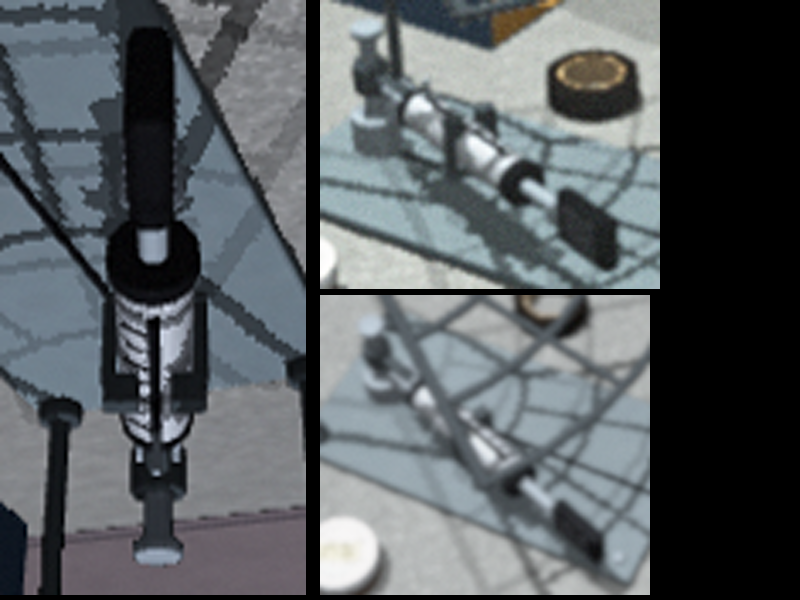

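Side zoom: saddle cheek tops at about (450,117) and (487,105), small pointer spike at about (426,90). Now the arc about the post.

```bash
python3 - <<'E'
from h import *
st=ctrl.get_state(); post=np.array([.769,.199,0]); p0=st['eef_pos'];R0=R.from_quat(st['tcp_rot']).as_matrix()
z=R0[:,2];y=R0[:,1]; print('psi tool',np.arctan2(-y[0],y[1]),'g',p0-.019*z,'psi pos',np.arctan2(*(post-p0+.019*z)[[1,0]]))
for i in range(1,6):
    Q=R.from_euler('z',.036*i).as_matrix(); print(list(rel(post+Q@(p0-post),Q@R0)))
# axis parameter from post of side pixels
psi=-.305
for c,l in (('side',[(241.2,291.5,'ptr'),(248.2,299.0,'Lch'),(259.1,296,'Rch')]),):
    for u,v,n in l:
        for zz in (.073,.077): 
            q=px2w(c,(u,v),z=zz)-post; print(n,zz,'radius',-(q[0]*np.cos(psi)+q[1]*np.sin(psi)).round(4),'lat',(-q[0]*np.sin(psi)+q[1]*np.cos(psi)).round(4))
E
```

```text
psi tool -0.30924337209182934 g [0.58701139 0.25589908 0.05591391] psi pos -0.3030232236285427
[np.float64(-0.0001), np.float64(-0.0065), np.float64(0.0001), np.float64(-0.0206), np.float64(0.0), np.float64(-0.0296)]
[np.float64(-0.0005), np.float64(-0.0129), np.float64(0.0003), np.float64(-0.0411), np.float64(0.0), np.float64(-0.0591)]
[np.float64(-0.001), np.float64(-0.0194), np.float64(0.0007), np.float64(-0.0617), np.float64(0.0), np.float64(-0.0887)]
[np.float64(-0.0017), np.float64(-0.0258), np.float64(0.0012), np.float64(-0.0822), np.float64(0.0), np.float64(-0.1182)]
[np.float64(-0.0026), np.float64(-0.0322), np.float64(0.0018), np.float64(-0.1028), np.float64(0.0), np.float64(-0.1478)]
ptr 0.073 radius 0.0571 lat -0.0001
ptr 0.077 radius 0.063 lat 0.0034
Lch 0.073 radius 0.0866 lat 0.0047
Lch 0.077 radius 0.0923 lat 0.0082
Rch 0.073 radius 0.0908 lat -0.0154
Rch 0.077 radius 0.0964 lat -0.0118
```

Call:
{"api": "carry_out", "payload": {
  "deltas": [-0.0001,-0.0065,0.0001,-0.0206,0,-0.0296,-0.0005,-0.0129,0.0003,-0.0411,0,-0.0591,-0.001,-0.0194,0.0007,-0.0617,0,-0.0887,-0.0017,-0.0258,0.0012,-0.0822,0,-0.1182,-0.0026,-0.0322,0.0018,-0.1028,0,-0.1478]
}}

```text
time: 4.18
eef_pos: [0.5906, 0.2204, 0.0403]
tcp_rot: [0.062, 0.952, -0.019, 0.298]
contact_force: [-0.9, -1.5, 1.0]
opening: 0.111
finger_force: 52.0
```

Call:
{"api": "carry_out", "payload": {
  "deltas": [-0.0001,-0.0065,0.0001,-0.0206,0,-0.0296,-0.0005,-0.0129,0.0003,-0.0411,0,-0.0591,-0.001,-0.0194,0.0007,-0.0617,0,-0.0887,-0.0017,-0.0258,0.0012,-0.0822,0,-0.1182,-0.0026,-0.0322,0.0018,-0.1028,0,-0.1478]
}}

```text
time: 4.8
eef_pos: [0.587, 0.1912, 0.0492]
tcp_rot: [-0.021, 0.959, 0.001, 0.282]
contact_force: [0.9, -3.1, -9.9]
opening: 0.112
finger_force: 54.6
```

```bash
python3 - <<'E'
from h import *
st=ctrl.get_state(); print({k:np.round(st[k],3) for k in ('time','eef_pos','contact_force','wrist_torque','opening','finger_force')})
post=np.array([.769,.199,0]); p0=st['eef_pos'];R0=R.from_quat(st['tcp_rot']).as_matrix(); z=R0[:,2];y=R0[:,1]; g=p0-.019*z
print('psi tool',np.arctan2(-y[0],y[1]),'g',g,'psi pos',np.arctan2(*(post-g)[[1,0]]),np.linalg.norm((post-g)[:2]))
im,d=ctrl.read_camera('side'); save(im,'s1.png')
for q in ['saddle','pointer']: print(q,[(round(f['score'],2),np.round(f['uv'],1)) for f in ctrl.find_in('side',q)[:2]])
im2,d=ctrl.read_camera('wrist'); save(im2,'w3.png')
im3,d=ctrl.read_camera('scene'); save(im3,'c1.png')
a=cv2.resize(im[260:345,215:315],None,fx=4,fy=4,interpolation=cv2.INTER_CUBIC);b=cv2.resize(im2,None,fx=.6,fy=.6)
c=cv2.resize(im3[240:340,215:315],None,fx=3.9,fy=3.9,interpolation=cv2.INTER_CUBIC)
o=np.zeros((600,800,3),np.uint8);o[:340,:400]=a;o[:390,405:795]=c;o[345:600,:384]=b[33:]; save(o,'m1.png')
E
```

```text
{'time': np.float64(4.8), 'eef_pos': array([0.587, 0.191, 0.049]), 'contact_force': array([ 0.944, -3.124, -9.862]), 'wrist_torque': array([-0.463,  1.746, -1.042]), 'opening': np.float64(0.112), 'finger_force': np.float64(54.562)}
psi tool 0.0396820315450515 g [0.57674399 0.19094321 0.0651798 ] psi pos 0.04188207126842648 0.19242474740343035
saddle [(0.73, array([265.3, 298. ]))]
pointer [(0.64, array([265.6, 299.1]))]
```

View pics/m1.png

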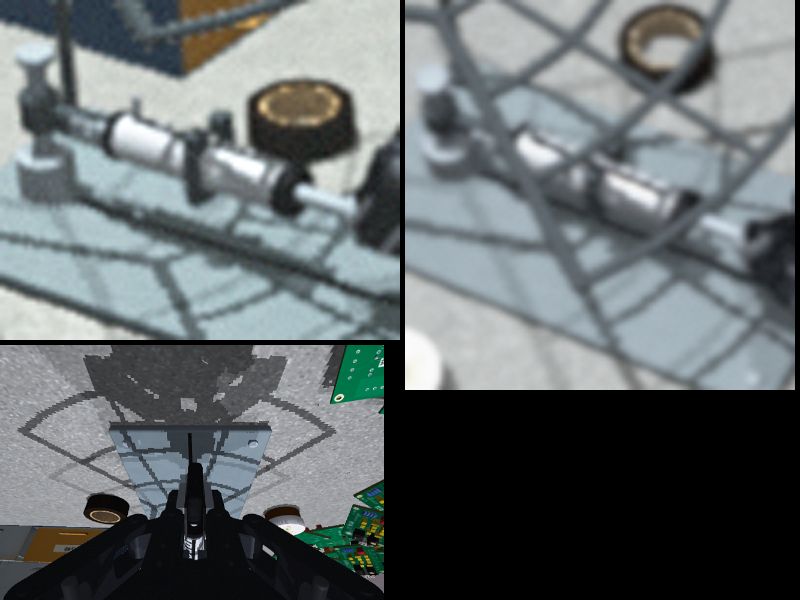

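Gauge is nearly in line with the scribed line; pointer spike at crop (137,103), saddle cheeks at (193,165)/(222,122). The hand has risen 9 mm though; check joints.

```bash
python3 - <<'E'
from h import *
st=ctrl.get_state(); print({k:np.round(st[k],3) for k in ('time','qpos','eef_pos','contact_force','wrist_torque')})
print('tilt',np.degrees(np.arccos(-R.from_quat(st['tcp_rot']).as_matrix()[2,2])))
print('to ideal psi .06',rel(np.array([.769,.199,.055])-.1915*np.array([np.cos(.06),np.sin(.06),0])+.019*Rt(.06)[:,2],Rt(.06)))
E
```

```text
{'time': np.float64(5.05), 'qpos': array([ 0.188,  0.195,  2.153, -0.378,  0.243, -1.084]), 'eef_pos': array([0.587, 0.192, 0.049]), 'contact_force': array([ -0.186,  -5.211, -11.334]), 'wrist_torque': array([-0.62 ,  2.234, -1.289])}
tilt 32.8499226529324
to ideal psi .06 [ 0.0043 -0.0034  0.009  -0.0203 -0.0377 -0.0102]
```

```bash
python3 - <<'E'
from h import *
for psi in (.042,.055):
    print(psi,rel(np.array([.769,.199,.055])-.192*np.array([np.cos(psi),np.sin(psi),0])+.019*Rt(psi,28.5)[:,2],Rt(psi,28.5)))
E
```

```text
0.042 [ 0.0069 -0.0002  0.0086 -0.0105  0.0758  0.0042]
0.055 [ 0.0069 -0.0025  0.0087 -0.0171  0.0757 -0.007 ]
```

Call:
{"api": "carry_out", "payload": {
  "deltas": [0,0,0,0,0,0,0,0,0,0,0,0,0,0,0,0,0,0],
  "grip": 35
}}

```text
time: 5.42
eef_pos: [0.5934, 0.1944, 0.0565]
tcp_rot: [-0.024, 0.956, 0.002, 0.291]
contact_force: [0.2, 0.1, -0.2]
opening: 0.348
finger_force: 0.0
```

```bash
python3 - <<'E'
from h import *
st=ctrl.get_state(); print({k:np.round(st[k],3) for k in ('time','qpos','eef_pos','contact_force','opening')})
for psi in (.042,.055):
    print(psi,rel(np.array([.769,.199,.055])-.192*np.array([np.cos(psi),np.sin(psi),0])+.019*Rt(psi,28.5)[:,2],Rt(psi,28.5)))
E
```

```text
{'time': np.float64(5.425), 'qpos': array([ 0.189,  0.191,  2.146, -0.379,  0.236, -1.088]), 'eef_pos': array([0.593, 0.194, 0.057]), 'contact_force': array([ 0.181,  0.057, -0.183]), 'opening': np.float64(0.348)}
0.042 [ 0.0163 -0.0026  0.011  -0.0054  0.0929  0.009 ]
0.055 [ 0.0163 -0.005   0.0111 -0.0121  0.0929 -0.0021]
```

Call:
{"api": "carry_out", "payload": {
  "deltas": [0.005,0,0,0,0.06,0,0.016,-0.004,0.008,-0.01,0.093,0,0.016,-0.004,0.011,-0.01,0.093,0,0.016,-0.004,0.011,-0.01,0.093,0]
}}

```text
time: 5.92
eef_pos: [0.5851, 0.1892, 0.0365]
tcp_rot: [-0.025, 0.969, 0.006, 0.245]
contact_force: [-0.4, 0.5, -0.1]
opening: 0.351
finger_force: 0.0
```

```bash
python3 - <<'E'
from h import *
st=ctrl.get_state(); print({k:np.round(st[k],3) for k in ('time','qpos','eef_pos','contact_force','opening')})
print(rel(np.array([.769,.199,.055])-.192*np.array([np.cos(.05),np.sin(.05),0])+.019*Rt(.05,28.5)[:,2],Rt(.05,28.5)))
im,d=ctrl.read_camera('wrist'); save(im,'w4.png')
E
```

```text
{'time': np.float64(5.925), 'qpos': array([ 0.172,  0.223,  2.126, -0.194,  0.306, -1.28 ]), 'eef_pos': array([0.585, 0.189, 0.036]), 'contact_force': array([-0.365,  0.486, -0.091]), 'opening': np.float64(0.351)}
[-0.0019  0.0006 -0.0011 -0.0003 -0.0024  0.001 ]
```

View pics/w4.png

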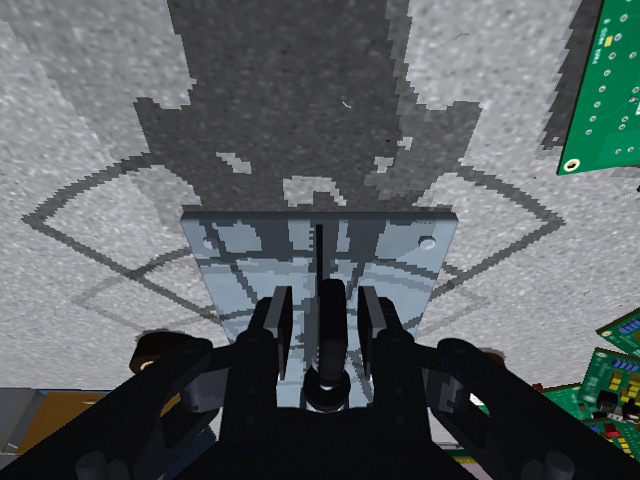

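Scribed line at column 319, tab at 333, plate symmetric: the gauge is within a few mm of line and between the pads. Regrip.

Call:
{"api": "carry_out", "payload": {
  "deltas": [0,0,0,0,0,0,0,0,0,0,0,0,0,0,0,0,0,0,0,0,0,0,0,0],
  "grip": 0,
  "grip_force": 50
}}

```text
time: 6.48
eef_pos: [0.5845, 0.1886, 0.0361]
tcp_rot: [-0.024, 0.97, 0.006, 0.244]
contact_force: [0.0, -2.3, 2.0]
opening: 0.108
finger_force: 48.9
```

```bash
python3 - <<'E'
from h import *
st=ctrl.get_state(); print({k:np.round(st[k],3) for k in ('time','qpos','eef_pos','contact_force','wrist_torque','opening')})
R0=R.from_quat(st['tcp_rot']).as_matrix();z=R0[:,2];y=R0[:,1]; g=st['eef_pos']-.019*z;post=np.array([.769,.199,0])
print('psi tool',np.arctan2(-y[0],y[1]),'g',g,'psi pos',np.arctan2(*(post-g)[[1,0]]),np.linalg.norm((post-g)[:2]))
im,d=ctrl.read_camera('side'); save(im,'s2.png')
# delta for drawing 10..50 mm out
u=-np.array([np.cos(.055),np.sin(.055),0]); print('unit out in tool',R0.T@u)
# side px of axis radii
for r in (.05,.06,.07,.08,.09,.1,.11): print(r,w2px('side',post+r*u+[0,0,.073]).round(1))
f=lambda p,z,: (px2w('side',p,z=z)-post)
for n,p in (('ptr',(215+137/4,260+103/4)),('L',(215+193/4,260+160/4)),('Rtop',(215+222/4,260+115/4))):
    for zz in (.066,.073,.075): 
        q=f(p,zz); print(n,zz,round(q@u,4),'lat',round(np.cross(u,q)[2],4))
E
```

```text
{'time': np.float64(6.475), 'qpos': array([ 0.171,  0.223,  2.126, -0.192,  0.309, -1.28 ]), 'eef_pos': array([0.585, 0.189, 0.036]), 'contact_force': array([ 0.025, -2.304,  1.993]), 'wrist_torque': array([-0.329, -0.028, -0.661]), 'opening': np.float64(0.108)}
psi tool 0.04902722321470636 g [0.57554856 0.18821925 0.05282544] psi pos 0.05567088201017629 0.19375160602262245
unit out in tool [ 0.88117048 -0.00597274 -0.47276094]
0.05 [246.2 286. ]
0.06 [250.7 287.4]
0.07 [255.3 288.7]
0.08 [259.9 290.1]
0.09 [264.6 291.4]
0.1 [269.2 292.8]
0.11 [274.  294.2]
ptr 0.066 0.0468 lat 0.013
ptr 0.073 0.0543 lat 0.0034
ptr 0.075 0.0564 lat 0.0007
L 0.066 0.0976 lat -0.0159
L 0.073 0.1044 lat -0.0252
L 0.075 0.1064 lat -0.0278
Rtop 0.066 0.0871 lat 0.0225
Rtop 0.073 0.0941 lat 0.0128
Rtop 0.075 0.0961 lat 0.01
```

Call:
{"api": "carry_out", "payload": {
  "deltas": [0.0044,0,-0.0024,0,0,0,0.0088,0,-0.0047,0,0,0,0.0132,0,-0.0071,0,0,0,0.0176,0,-0.0095,0,0,0,0.0176,0,-0.0095,0,0,0]
}}

```text
time: 7.15
eef_pos: [0.5645, 0.1879, 0.0364]
tcp_rot: [-0.024, 0.969, 0.006, 0.244]
contact_force: [4.8, -1.6, -0.4]
opening: 0.115
finger_force: 48.7
```

```bash
cat > look.py <<'E'
from h import *
import sys
st=ctrl.get_state(); print({k:np.round(st[k],3) for k in ('time','qpos','eef_pos','contact_force','opening')})
R0=R.from_quat(st['tcp_rot']).as_matrix();z=R0[:,2];y=R0[:,1]; g=st['eef_pos']-.019*z;post=np.array([.769,.199,0])
print('psi tool',np.arctan2(-y[0],y[1]),'g',g,'psi pos',np.arctan2(*(post-g)[[1,0]]),np.linalg.norm((post-g)[:2]))
n=sys.argv[1]; ims=[ctrl.read_camera('side')[0] for _ in range(4)]
im=np.mean(ims,0).astype(np.uint8); save(im,n)
E
python3 look.py s3.png; python3 - <<'E'
from h import *
o=np.zeros((600,800,3),np.uint8)
for i,n in enumerate(['s2.png','s3.png']):
    im=cv2.imread('pics/'+n)[270:312,225:305]; o[i*300:i*300+300]=cv2.resize(im,None,fx=10,fy=10,interpolation=cv2.INTER_CUBIC)[60:360]
cv2.imwrite('pics/m2.png',o)
E
```

```text
{'time': np.float64(7.15), 'qpos': array([ 0.177,  0.186,  2.172, -0.205,  0.3  , -1.263]), 'eef_pos': array([0.564, 0.188, 0.036]), 'contact_force': array([ 4.81 , -1.641, -0.358]), 'opening': np.float64(0.115)}
psi tool 0.05003316736253989 g [0.55550193 0.18749667 0.05310038] psi pos 0.05382820432854965 0.21380774600742466
```

View pics/m2.png

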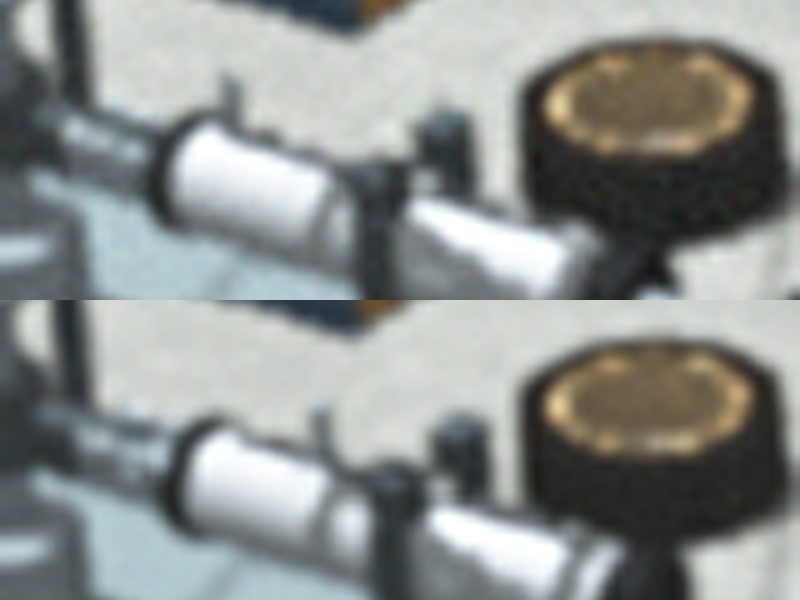

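Lower panel (after 20 mm): barrel shifted ~18 px (≈4 mm play), pointer at column 320, saddle cheeks centred at 393 and 462 (mid 428) → about 23 mm to go at 4.65 px/cm ×10.

Call:
{"api": "carry_out", "payload": {
  "deltas": [0.0048,0,-0.0026,0,0,0,0.0097,0,-0.0052,0,0,0,0.0145,0,-0.0078,0,0,0,0.0193,0,-0.0104,0,0,0,0.0198,0,-0.0106,0,0,0]
}}

```text
time: 7.98
eef_pos: [0.5428, 0.187, 0.0368]
tcp_rot: [-0.024, 0.969, 0.006, 0.245]
contact_force: [8.8, -1.9, -2.6]
opening: 0.11
finger_force: 48.5
```

```bash
python3 look.py s4.png; python3 - <<'E'
from h import *
im=cv2.imread('pics/s4.png')[276:336,225:305]; cv2.imwrite('pics/m3.png',cv2.resize(im,None,fx=10,fy=10,interpolation=cv2.INTER_CUBIC))
E
```

```text
{'time': np.float64(7.975), 'qpos': array([ 0.183,  0.144,  2.22 , -0.22 ,  0.293, -1.243]), 'eef_pos': array([0.543, 0.187, 0.037]), 'contact_force': array([ 8.791, -1.903, -2.601]), 'opening': np.float64(0.11)}
psi tool 0.05014571586335112 g [0.53381876 0.18650883 0.05352154] psi pos 0.053063086139014115 0.23551272339463025
```

View pics/m3.png

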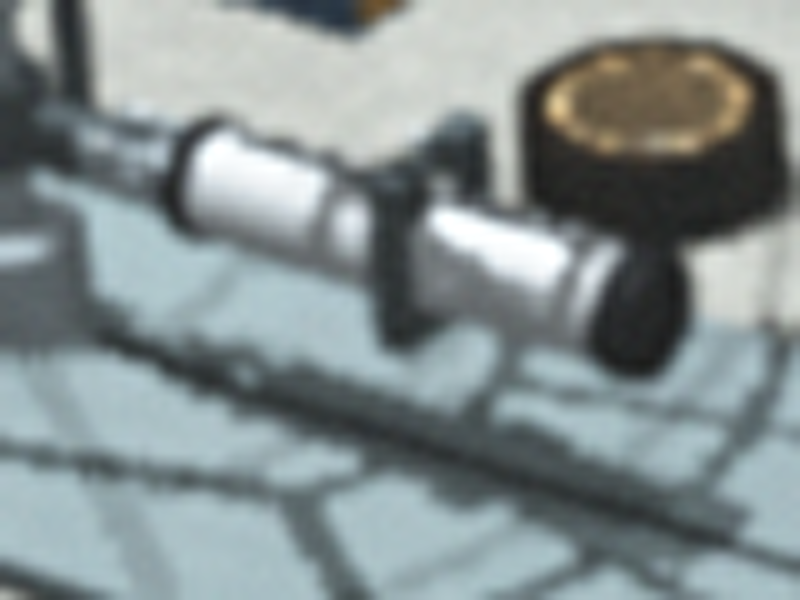

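Pointer is now at about column 422, between the cheeks (393 and 462, mid 428): ~1 mm short. Nudge and hold.

Call:
{"api": "carry_out", "payload": {
  "deltas": [0.0008,0,-0.0004,0,0,0,0.0008,0,-0.0004,0,0,0,0.0008,0,-0.0004,0,0,0,0.0008,0,-0.0004,0,0,0,0.0008,0,-0.0004,0,0,0]
}}

```text
time: 8.8
eef_pos: [0.5423, 0.1869, 0.0368]
tcp_rot: [-0.024, 0.969, 0.006, 0.245]
contact_force: [8.4, -1.3, -1.5]
opening: 0.112
finger_force: 48.5
```

Call:
{"api": "carry_out", "payload": {
  "deltas": [0,0,0,0,0,0,0,0,0,0,0,0,0,0,0,0,0,0,0,0,0,0,0,0,0,0,0,0,0,0]
}}

```text
time: 9.43
eef_pos: [0.5423, 0.1869, 0.0368]
tcp_rot: [-0.024, 0.969, 0.006, 0.245]
contact_force: [8.1, -1.1, -2.0]
opening: 0.107
finger_force: 48.5
```

Call:
{"api": "carry_out", "payload": {
  "deltas": [0,0,0,0,0,0,0,0,0,0,0,0,0,0,0,0,0,0,0,0,0,0,0,0,0,0,0,0,0,0]
}}

```text
time: 10.05
eef_pos: [0.5423, 0.1869, 0.0368]
tcp_rot: [-0.024, 0.969, 0.006, 0.245]
contact_force: [8.6, -1.4, -3.0]
opening: 0.107
finger_force: 48.5
```

```bash
python3 look.py s5.png; python3 - <<'E'
from h import *
# pointer template from s3 (clear view) vs saddle: correlate differences numerically
a,b,c=[cv2.imread(f'pics/{n}.png',0)[278:300,225:305].astype(int) for n in ('s3','s4','s5')]
for v in range(6,14): print(v+278,a[v,24:48],'|',b[v,24:48])
E
```

```text
{'time': np.float64(10.05), 'qpos': array([ 0.183,  0.143,  2.222, -0.221,  0.293, -1.242]), 'eef_pos': array([0.542, 0.187, 0.037]), 'contact_force': array([ 8.584, -1.358, -3.044]), 'opening': np.float64(0.107)}
psi tool 0.0500942971072704 g [0.53328479 0.18644396 0.05355188] psi pos 0.053217532355307844 0.23604939293590596
284 [204 205 205 204 202 204 205 207 206 208 207 210 213 211 209 211 213 213
 213 210 211 212 213 212] | [202 201 205 202 201 201 202 200 206 205 204 206 209 209 208 209 212 210
 211 209 208 211 211 210]
285 [209 207 205 206 207 206 208 207 204 203 208 214 212 208 206 206 210 208
 209 209 209 212 215 214] | [206 203 201 202 204 205 201 201 201 205 207 210 213 207 203 205 207 208
 207 209 206 212 214 212]
286 [209 207 209 210 209 211 204 194 183 192 211 212 211 206 207 207 210 210
 212 211 205 199 200 203] | [209 207 206 207 209 207 205 204 203 207 210 210 207 204 204 206 206 208
 209 208 201 197 195 201]
287 [193 209 213 211 215 210 191 148 138 179 207 209 206 208 208 210 212 214
 212 202 176 155 145 160] | [193 207 211 213 210 210 209 208 206 207 205 204 205 20
[... 159 characters left out ...]
07 206 206 209 211 208 210 206 203 202 204 208 214 216 217 221
 206 173 137 117 109 106]
289 [155 164 171 168 179 185 175 135 116 168 201 208 208 212 219 219 218 212
 176 123  99  99  89  73] | [153 160 173 170 173 185 203 209 209 204 204 202 206 210 216 216 211 206
 178 121  98  94  87  70]
290 [186 156 137 113 115 134 142 128 110 154 196 208 209 207 209 209 213 207
 168  96  63  66  59  51] | [184 157 135 113 111 132 171 191 186 185 197 206 205 207 209 199 182 150
 110  73  62  64  60  53]
291 [243 235 221 189 161 136 127 118  97 123 176 201 199 184 173 172 180 189
 159  94  53  49  51  45] | [241 234 218 186 160 135 142 147 128 133 172 195 196 186 177 158 132 111
  81  61  53  52  52  45]
```

Call:
{"api": "carry_out", "payload": {
  "deltas": [0.0013,0,-0.0007,0,0,0,0.0013,0,-0.0007,0,0,0,0.0013,0,-0.0007,0,0,0,0.0013,0,-0.0007,0,0,0,0.0013,0,-0.0007,0,0,0]
}}

```text
time: 10.88
eef_pos: [0.5408, 0.1868, 0.0369]
tcp_rot: [-0.024, 0.969, 0.006, 0.245]
contact_force: [8.6, -1.9, -2.0]
opening: 0.113
finger_force: 48.5
```

Call:
{"api": "carry_out", "payload": {
  "deltas": [0,0,0,0,0,0,0,0,0,0,0,0,0,0,0,0,0,0,0,0,0,0,0,0,0,0,0,0,0,0]
}}

```text
time: 11.5
eef_pos: [0.5408, 0.1868, 0.0368]
tcp_rot: [-0.024, 0.969, 0.006, 0.245]
contact_force: [8.9, -2.6, -2.0]
opening: 0.111
finger_force: 48.5
```

Call:
{"api": "carry_out", "payload": {
  "deltas": [0,0,0,0,0,0,0,0,0,0,0,0,0,0,0,0,0,0,0,0,0,0,0,0,0,0,0,0,0,0]
}}

```text
time: 12.12
eef_pos: [0.5408, 0.1868, 0.0368]
tcp_rot: [-0.024, 0.969, 0.006, 0.245]
contact_force: [8.7, -1.5, -2.4]
opening: 0.108
finger_force: 48.5
```

```bash
python3 look.py s6.png; python3 - <<'E'
from h import *
o=np.zeros((600,800,3),np.uint8)
for i,n in enumerate(['s3.png','s6.png']):
    im=cv2.imread('pics/'+n)[280:305,245:285]; o[i*300:i*300+300,:640]=cv2.resize(im,None,fx=16,fy=16,interpolation=cv2.INTER_CUBIC)[40:340]
cv2.imwrite('pics/m4.png',o)
E
```

```text
{'time': np.float64(12.125), 'qpos': array([ 0.183,  0.14 ,  2.225, -0.222,  0.292, -1.241]), 'eef_pos': array([0.541, 0.187, 0.037]), 'contact_force': array([ 8.706, -1.455, -2.419]), 'opening': np.float64(0.108)}
psi tool 0.050068617062623326 g [0.53180416 0.18637832 0.05356754] psi pos 0.05316193063256272 0.23753141252230825
```

View pics/m4.png

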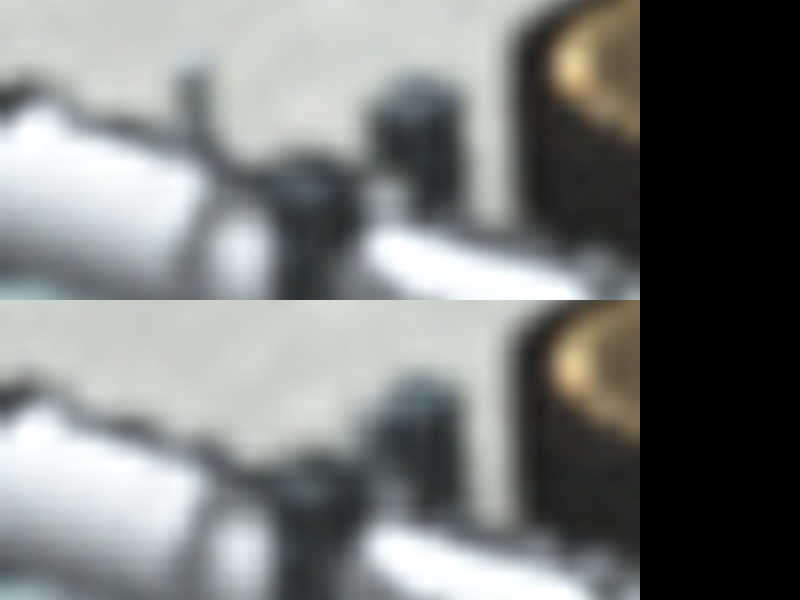

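Lower panel: pointer at about column 370, cheeks centred at 315 and 415 (mid 365) – in the notch and held. Ease home.

Call:
{"api": "carry_out", "payload": {
  "deltas": [-0.0033,0,0.0018,0,0,0,-0.0065,0,0.0035,0,0,0,-0.0098,0,0.0052,0,0,0,-0.013,0,0.007,0,0,0,-0.0163,0,0.0087,0,0,0]
}}

```text
time: 12.95
eef_pos: [0.5588, 0.1876, 0.0365]
tcp_rot: [-0.024, 0.969, 0.006, 0.244]
contact_force: [5.0, -2.2, -0.6]
opening: 0.112
finger_force: 49.0
```

Call:
{"api": "carry_out", "payload": {
  "deltas": [-0.0033,0,0.0018,0,0,0,-0.0065,0,0.0035,0,0,0,-0.0098,0,0.0052,0,0,0,-0.013,0,0.007,0,0,0,-0.0163,0,0.0087,0,0,0]
}}

```text
time: 13.58
eef_pos: [0.5766, 0.1884, 0.036]
tcp_rot: [-0.024, 0.97, 0.006, 0.243]
contact_force: [2.3, -2.2, 0.5]
opening: 0.105
finger_force: 49.8
```

Call:
{"api": "carry_out", "payload": {
  "deltas": [-0.002,0,0.001,0,0,0,-0.004,0,0.0021,0,0,0,-0.004,0,0.0021,0,0,0,-0.004,0,0.0021,0,0,0]
}}

```text
time: 14.08
eef_pos: [0.5809, 0.1887, 0.036]
tcp_rot: [-0.024, 0.97, 0.006, 0.243]
contact_force: [3.3, -3.0, 1.5]
opening: 0.115
finger_force: 50.0
```

```bash
python3 look.py s7.png; python3 - <<'E'
from h import *
for n in ('s2','s3','s7'):
    a=cv2.imread(f'pics/{n}.png',0); print(n); print(a[278:284,240:265])
E
```

```text
{'time': np.float64(14.075), 'qpos': array([ 0.172,  0.217,  2.134, -0.194,  0.308, -1.278]), 'eef_pos': array([0.581, 0.189, 0.036]), 'contact_force': array([ 3.311, -2.959,  1.531]), 'opening': np.float64(0.115)}
psi tool 0.05001598007957156 g [0.5719728  0.18824405 0.05274766] psi pos 0.05453708327745834 0.19732057009444348
s2
[[209 209 209 208 209 206 210 212 209 212 208 207 210 185 154 135 112  84
   66  58  68  98 133 186 202]
 [210 205 205 205 210 208 208 210 209 210 210 210 215 210 207 197 178 154
  135 114 126 151 186 210 218]
 [209 208 207 210 210 210 209 205 207 208 210 216 209 213 212 210 204 203
  200 188 182 200 209 216 213]
 [219 215 212 211 215 213 207 209 212 213 210 209 208 205 208 209 205 208
  213 209 211 206 207 210 217]
 [214 220 213 212 216 214 208 201 208 209 212 209 206 207 205 208 208 211
  209 213 208 206 210 214 215]
 [211 210 212 209 211 211 196 170 185 200 204 206 209 204 204 206 210 209
  210 208 211 209 211 214 220]]
s3
[[208 206 206 206 207 208 208 209 208 210 208 207 207 187 151 134 111  82
   66  62  71  92 132 185 205]
 [207 202 203 205 205 207 206
[... 430 characters left out ...]
07 206 203 204 204 205 203 208 209
  206 206 205 209 212 211 215]]
s7
[[209 205 206 207 207 209 209 209 210 210 208 211 211 186 155 134 112  81
   65  61  69  93 135 186 205]
 [207 204 205 206 208 209 206 207 209 209 212 215 213 210 204 197 177 153
  139 116 122 149 187 211 217]
 [207 210 208 206 208 210 209 206 208 209 208 208 210 211 211 208 205 204
  203 182 182 198 209 213 214]
 [214 214 213 210 212 214 211 208 209 211 210 207 207 207 206 207 207 210
  214 211 207 208 211 209 215]
 [216 217 214 212 213 215 213 209 210 210 210 208 206 205 206 204 210 210
  210 210 208 208 208 211 218]
 [213 212 210 210 211 214 209 211 205 197 198 205 206 206 202 206 211 209
  210 205 207 210 212 212 216]]
```

Call:
{"api": "carry_out", "payload": {
  "deltas": [-0.0009,0,0.0005,0,0,0,-0.0018,0,0.001,0,0,0,-0.0026,0,0.0014,0,0,0,-0.0026,0,0.0014,0,0,0]
}}

```text
time: 14.78
eef_pos: [0.5835, 0.1888, 0.0356]
tcp_rot: [-0.024, 0.97, 0.005, 0.243]
contact_force: [-0.4, -4.2, 4.4]
opening: 0.11
finger_force: 50.4
```

Force fell to about zero: home. Release and back out.

Call:
{"api": "carry_out", "payload": {
  "deltas": [0,0,0,0,0,0,0,0,0,0,0,0,0,0,0,0,0,0,0,0,0,0,0,0],
  "grip": 40
}}

```text
time: 15.28
eef_pos: [0.5835, 0.1889, 0.0356]
tcp_rot: [-0.025, 0.97, 0.006, 0.243]
contact_force: [0.3, 0.3, -0.0]
opening: 0.4
finger_force: 0.0
```

Call:
{"api": "carry_out", "payload": {
  "deltas": [0.004,0,-0.02,0,0,0,0.012,0,-0.05,0,0,0,0.025,0,-0.08,0,0,0,0.035,0,-0.1,0,0,0,0.035,0,-0.1,0,0,0]
}}

```text
time: 15.9
eef_pos: [0.5056, 0.1853, 0.1085]
tcp_rot: [-0.025, 0.969, 0.006, 0.244]
contact_force: [-0.0, 0.6, 0.2]
opening: 0.396
finger_force: 0.0
```

```bash
python3 - <<'E'
from h import *
st=ctrl.get_state(); print({k:np.round(st[k],3) for k in ('time','eef_pos','contact_force','opening','dq')})
im,d=ctrl.read_camera('wrist'); save(im,'w9.png')
f=ctrl.find_in('wrist','tab')[:1]; post=np.array([.769,.199,0])
for x in f:
    p=px2w('wrist',x['uv'],d,st=st); q=px2w('wrist',x['uv'],z=.06,st=st); print(x,p,q,[np.arctan2(*(post-k)[[1,0]]) for k in (p,q) if k is not None],np.linalg.norm((post-q)[:2]))
o=np.zeros((600,800,3),np.uint8); o[:480,:640]=im; s=ctrl.read_camera('side')[0]; 
o=np.hstack([cv2.resize(im,(400,300)),cv2.resize(s[260:335,225:325],(400,300),interpolation=cv2.INTER_CUBIC)]); save(o,'m5.png')
E
```

```text
{'time': np.float64(15.9), 'eef_pos': array([0.506, 0.185, 0.109]), 'contact_force': array([-0.025,  0.551,  0.158]), 'opening': np.float64(0.396), 'dq': array([-0.008,  0.047, -0.022, -0.003, -0.018,  0.003])}
```

View pics/m5.png

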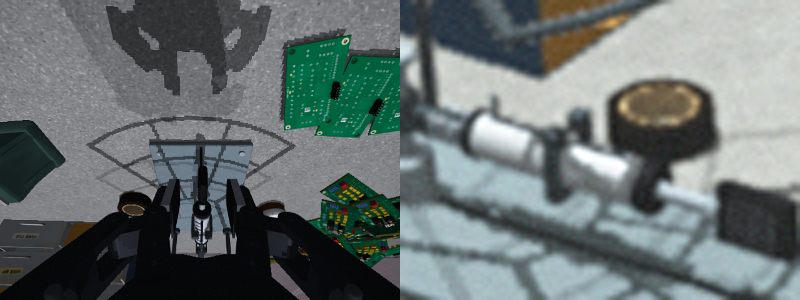

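The wrist view shows the tab at column 203 over the scribed line at 199, so the gauge is in line. The side view shows the pointer back at the rear end of the barrel, and the hand is clear.

```bash
python3 -c "
from plant import ctrl
print(ctrl.sign_off())"
```

```text
the job is handed in; nothing more can be done
None
```

The pull test is done and handed in at about 16 s of the 42 s allowed: I swung the gauge into line, held the pointer in the saddle notch for over a second, eased the tab home and released it in line. The tape, jar and cutters were not touched. The hand-in gave no verdict, and joint 5 briefly read 0.236 rad against its 0.24 limit while I was swinging the gauge into line.

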